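# Test a bayonet sign lamp at the momentary contact

### The arm

A 6-joint arm with a two-finger parallel gripper is mounted at the origin on a cart in front of the work surface, level with it; the furniture and walls round the work are solid. World frame = base frame: x ahead of the robot, y to its left, z up, the work surface at z = 0. Lengths are in m, angles in rad, forces in N, time in s.
With the tool pointing down it reaches from about 0.325 to 0.9 m from the base axis. Payload 6.1 kg.
Tool frame: the origin (TCP) lies midway between the tips of the shut fingers; the grasp point (between the pads) lies 19 mm behind it; z points along the fingers, y is the direction in which the jaws open and shut (so a half turn about z gives the same grasp; the last joint's range is limited). The gripper opens to 87 mm and grips with 3 to 60 N. Pads are 19 mm wide; open, the fingers measure 117 mm over their backs; the gripper's body (75 mm by 190 mm) begins 51 mm behind the grasp point.
Start: joints at [0.993, 0.22, 1.526, -0, 1.395, -0.126], TCP at [0.273, 0.562, 0.223] pointing down, gripper open.
Joint ranges: [-2.98, 2.98], [-0.91, 2.08], [0.09, 2.57], [-1.24, 4.39], [0.2, 2.65], [-2.68, 2.68]. Speed limits (rad/s): [2.57, 2.57, 3.01, 3.14, 3.14, 3.14].

### API

Orientations are given as a rotation vector (axis times angle).
In Python, from station import arm gives the robot as it stands. The module is installed in compiled form; this text tells all that it offers.
- The arm moves only by the tool arm_command, never from a script. Its argument "targets" is a list of rows, each a list of 3 entries, a list of its own where there are three numbers: the closure, from 0 (fully open) to 1 (shut), then the shift along the tool's x, y, z in cm, then the turn, a rotation vector about the tool's x, y, z in rad. In form: [[fingers, [dx, dy, dz], [rx, ry, rz]], ...]. A call has exactly 8 rows; each row shifts and turns the commanded pose from where the row before left it, along the tool's axes as they then stand; what a row does not reach is not made up. A row lasts 1/8 s, in which the tool goes at most 62.5 mm and 10.7 degrees, less where a joint would pass 70% of its speed; a pose out of reach is approached as far as the arm can. A call is refused whole if a number of a shift passes 6.25 or a number of a turn 0.188, either way. A call with a gripper value outside its range is refused whole. The fingers move at their own pace and stop on an object; the grip force is fixed at half the most. Time passes only in rows, so rows that do not move let the fingers close, or fill a call up. It gives the time, the measured TCP pose, the force and the opening at its end, in the units of the state.
- arm.read_state(): the state, without advancing time (a new reading comes with each control period).
- arm.snapshot(name): name is "scene" or "top"; returns the picture (480x640x3 uint8, red, green, blue); there is no depth.
- arm.camera_model(name): a dict with "fov_y" (degrees; the focal length in pixels is half the picture's height over the tangent of half this angle, whatever the lens; pixels are square), "cx", "cy" (the principal point, pixels), "k1" (the pictures are not rectified: a ray, as slopes to the right and down, at radius r is drawn at 1 + k1 r^2 times it, then the intrinsics apply), "R" (3x3) and "t" (3): a world point X has camera coordinates R X + t. Camera axes: x right, y down, z forward; pixel columns grow to the right and rows downward; lengths in m; the calibration is good to about 2 mm. A picture is of the moment at which its call begins. camera_model takes no time and is no camera call.
- arm.sign_off(): hands the job in, once; it reports no verdict.
Trained networks look in the newest picture that a camera, given by its name, has taken for a name from the list of things; names that differ only in an ending like _2 or _b are one class to them, and where a whole thing is asked for, a point or a joint stands for the part that bears it (a point fixed in the world has none). Each returns a list of dicts, best first, with "p" (0 to 1); they miss things now and then, are a little off and sometimes report something else, mostly with a low value. They report only what shows in the picture. A call takes as long as a camera call.
- arm.outline_of(camera, name): "mask" (480x640 bool, what is visible of it) and "rect" ([left, top, right, bottom] in pixels, round what is visible of it).
- arm.landmark_of(camera, name): "pixel" ([column, row] in pixels: a listed point, or the origin of a listed thing).
The state is a dict: "t": time; "joint_positions": joint angles; "qvel": joint speeds; "effort": joint torques, N m; "tcp_pos": TCP position; "tool_rot": TCP orientation; "wrist_force": force on the tool from outside, world axes, zero at the start; "moment": the same for the moment, N m; "grip_width": finger opening in m.
Only numpy, scipy, OpenCV 4.12 (cv2) and the standard library are available. Lean on these libraries where they do the work, as an engineer would, in place of code of your own. Each camera call takes 0.05 s, during which the arm holds its last target. There are 200 camera calls.

### The job

Turn the blanking plug in the lamp tester's socket anticlockwise back past its click, lift it out and stand it upright in the empty compartment of the parts tray. Then put the sign lamp from the tray into the socket, lugs down through the slots until its shoulder sits on the flange, and turn it clockwise against the spring about half of the way to the lock, so that the pointer stands between the two long test marks; do not let it click into the lock. Finish holding the lamp in the gripper in that position, for the contact springs back if it is let go, and leave the other things on the table alone.

Things in the scene. Friction and masses are not known exactly. Their poses are not given: they have to be found in the camera images.
- lamp_tester: Bench lamp tester, fixed: aluminium plate 216x128x8 mm, round black housing 90 mm across with a steel flange on top, grey supply box 52 mm high (posts 64) whose near face is 83 mm behind the socket. Origin: on the table under the socket's upright axis; +x points from socket to supply box. What is in the socket turns only clockwise (from above) from entry, and anticlockwise back to entry.
- socket_mouth (a point): Centre of the bore at the flange's top, 30 mm above the table; axes as the tester's. Bore 44 mm, flange 6 mm thick, lug slots at its +x and -x side, 30 degrees wide, out to radius 29.5 mm. Entry: own x axis along the tester's x, either way round (6 degrees play). Turned clockwise from there it meets sprung balls at 52 degrees, clicks at 65, is locked at 78, stops at 80; passing the click takes about 0.4 N m.
- test_contact (a joint): Clockwise turn of the sprung contact, rad: 0 at rest, 1.23 with plug or lamp locked. The lugs push it after 0.13 rad of idle turn, so it reads the lamp's turn from entry less 0.13. Its spring (0.04 to 0.08 N m) turns it and the lamp back. Its brass pointer moves over the base plate at the front of the housing; the two long black test marks, joined by an arc, stand at 0.27 and 0.69, short ticks at rest and lock.
- blanking_plug: Black plug, 80 g, starts locked in the socket, origin 16 mm below socket_mouth. Origin: centre of its stem's underside; z up. Stem 40 mm across, 16 mm long, end tapered 3 mm; lugs 6 mm wide on +x and -x, out to radius 27 mm, 3 to 8 mm up. Shoulder 62 mm across, 16 to 21 mm up (sits on the flange); above it a grip bar 58 mm long (x), 14 mm thick (y), 21 to 52 mm up.
- sign_lamp: LED sign lamp, about 140 g, starts standing on its stem in the tray. Origin: centre of the brass stem's underside; z up. Stem and lugs (on +x, -x) as the plug's; shoulder 62 mm across, 16 to 20 mm up; finned aluminium body 50 mm long (x), 38 mm wide (y), flat sides to grip, 20 to 54 mm up; white dome to 67 mm. Fully in, the shoulder sits on the flange and the origin is 16 mm below socket_mouth.
- parts_tray: Steel parts tray 130 (x) x 250 (y) mm, fixed, walls 22 mm high and 4 mm thick, floor 4 mm thick; a low divider across the middle makes two compartments of about 122 x 119 mm. Origin: centre of its underside. The lamp stands in the compartment on its +y side.
- tray_free (a point): Centre of the floor of the tray's empty compartment (its -y side), 4 mm above the table; axes as the tray's.
- led_module_a: bystander: small white LED module, 93 mm long
- accent_circ_a2: bystander: small roof-shaped accent of a sign letter, 49 mm high
- accent_hook_a2: bystander: small drop-shaped accent of a sign letter, 49 mm high
- accent_circ_u2: bystander: small roof-shaped accent of a sign letter, 49 mm high

How it is judged:
By the outcome, as a careful person would: the job done as asked, in the order asked, and still so for the second after the job is handed in, while the arm keeps its last pose, push and grip.
It also fails if it takes over 61 s, if anything falls off the work surface, if the arm or the gripper's body presses on something with over 40 N, if the wrist force passes 120 N, or if a joint passes its speed limit or range.

## Working session

There is one attempt and no reset: what is moved stays moved. The work goes in short steps, Python scripts to look and compute and a tool call to move; the robot and the scene stay as the last step left them, time stands still between calls to the robot, and variables do not carry over. Pictures are saved under pics/ and viewed, about 8 in all and at most 12, crops included, and the job is handed in when it is done.

Besides the shell and the picture viewer there is one more tool, called after ">>>" by a JSON object that holds its "method" and its "body", one argument or row to a line. arm_command: Moves the arm, as the interface text tells. Its arguments: {"type":"object","properties":{"targets":{"type":"array","items":{"type":"array"}}},"required":["targets"]}

```bash
mkdir -p pics; cat > h.py <<'E'
import numpy as np, cv2
from station import arm
from scipy.spatial.transform import Rotation as Ro
def K(n):
    m=arm.camera_model(n); f=240/np.tan(np.radians(m["fov_y"])/2); return m,f
def proj(n,X):
    m,f=K(n); c=np.atleast_2d(X)@np.array(m["R"]).T+m["t"]; s=c[:,:2]/c[:,2:]
    r2=(s**2).sum(1,keepdims=True); return s*(1+m["k1"]*r2)*f+[m["cx"],m["cy"]]
def ray(n,p):
    m,f=K(n); d=(np.array(p,float)-[m["cx"],m["cy"]])/f; s=d.copy()
    for _ in range(30): s=d/(1+m["k1"]*(s@s))
    R=np.array(m["R"]); o=-R.T@np.array(m["t"]); return o,R.T@np.array([s[0],s[1],1])
def atz(n,p,z):
    o,d=ray(n,p); return o+d*(z-o[2])/d[2]
def save(n,f):
    i=arm.snapshot(n); cv2.imwrite("pics/"+f,cv2.cvtColor(i,cv2.COLOR_RGB2BGR)); return i
E
python3 - <<'E'
from h import *
np.set_printoptions(precision=4,suppress=True)
a=save("scene","s0.png");b=save("top","t0.png")
print({k:np.round(v,3).tolist() for k,v in arm.read_state().items()})
for n in("scene","top"):
    m,f=K(n);print(n,f,-np.array(m["R"]).T@m["t"],m["k1"])
    for o,z in [("socket_mouth",.03),("lamp_tester",0),("blanking_plug",.014),("sign_lamp",.004),("parts_tray",0),("tray_free",.004)]:
        for r in arm.landmark_of(n,o)[:2]: print(o,round(r["p"],2),np.round(r["pixel"],1),atz(n,r["pixel"],z))
cv2.imwrite("pics/both.png",cv2.cvtColor(cv2.resize(np.vstack([a,b]),(450,600) if 0 else (400,600)),cv2.COLOR_RGB2BGR))
E
```

```text
{'t': 0.1, 'joint_positions': [0.993, 0.221, 1.528, -0.0, 1.395, -0.126], 'qvel': [-0.0, -0.002, -0.001, -0.001, 0.0, 0.001], 'effort': [0.0, -49.595, -38.852, 0.07, 0.052, -0.0], 'tcp_pos': [0.273, 0.562, 0.222], 'tool_rot': [-0.703, -3.061, 0.003], 'wrist_force': [-0.289, 0.277, -0.243], 'moment': [-0.038, 0.029, 0.017], 'grip_width': 0.087}
scene 490.9119445534573 [ 0.0598 -0.6738  0.7466] 0.014689158436422284
socket_mouth 0.95 [288.2 227.8] [0.597  0.1537 0.03  ]
lamp_tester 0.93 [290.8 236.5] [0.6034 0.1536 0.    ]
blanking_plug 0.88 [285.6 233.1] [0.591  0.1576 0.014 ]
sign_lamp 0.82 [345.6 319.3] [ 0.5283 -0.1508  0.004 ]
sign_lamp 0.73 [284.8 225.9] [0.6142 0.196  0.004 ]
parts_tray 0.9 [373.1 342.5] [ 0.534 -0.228  0.   ]
parts_tray 0.57 [342.7 322.7] [ 0.5201 -0.1516  0.    ]
tray_free 0.86 [394.1 357. ] [ 0.5389 -0.2807  0.004 ]
top 518.982852023343 [0.4864 0.0101 1.4299] -0.051372565192126025
socket_mouth 0.59 [260.3 243.4] [0.5975 0.1644 0.03  ]
socket_mouth 0.47 [178.9 224.9] [0.6428 0.388  0.03  ]
lamp_tester 0.62 [264.9 245. ] [0.5958 0.1548 0.    ]
blanking_plug 0.81 [264.4 245.6] [0.593  0.1547 0.014 ]
parts_tray 0.71 [399.7 270.4] [ 0.5343 -0.2187  0.    ]
tray_free 0.7 [423.6 268.4] [ 0.5411 -0.2841  0.004 ]
```

View pics/s0.png

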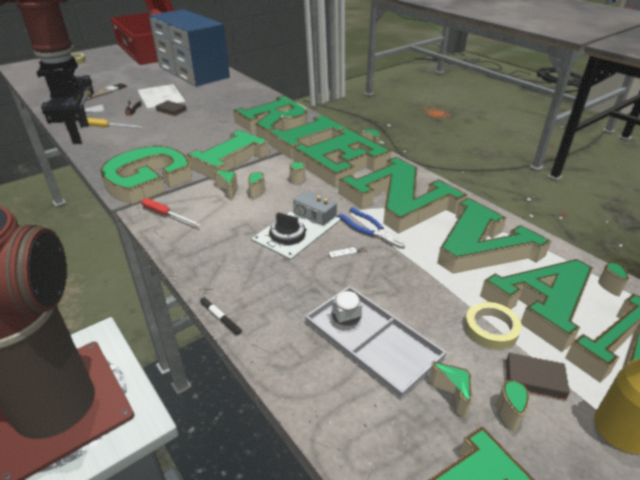

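View pics/t0.png

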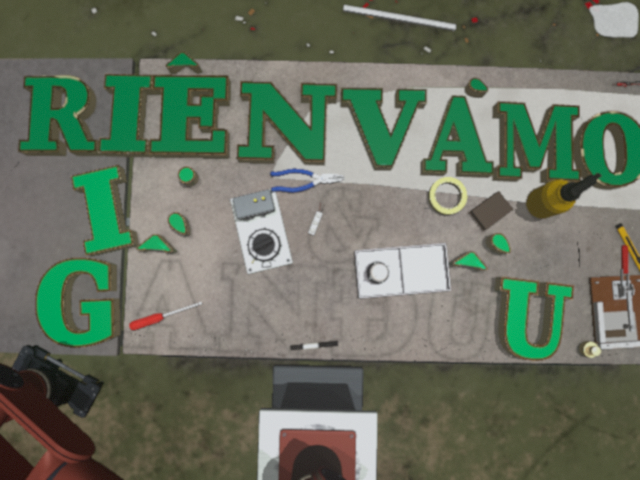

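```bash
python3 - <<'E'
from h import *
np.set_printoptions(precision=4,suppress=True)
for n in("scene","top"):
    im=arm.snapshot(n); arm_im=im
    for o,z in [("lamp_tester",.008),("parts_tray",.022),("sign_lamp",.03),("blanking_plug",.04)]:
        r=arm.outline_of(n,o)
        if not r: print(n,o,"none");continue
        r=r[0]; mk=r["mask"].astype(np.uint8)
        ys,xs=np.nonzero(mk)
        P=np.array([atz(n,p,z)[:2] for p in zip(xs,ys)],np.float32)*1000
        h=cv2.convexHull(P);rc=cv2.minAreaRect(h)
        print(n,o,round(r["p"],2),rc,P.mean(0))
    P={"s":(230,180,130,110),"l":(300,270,120,80)} if n=="scene" else {"s":(215,175,100,110),"l":(345,230,115,80)}
    out=[cv2.resize(im[y:y+h,x:x+w],(480,480*h//w),interpolation=cv2.INTER_CUBIC) for x,y,w,h in P.values()]
    if n=="scene": A=out
    else: B=out
H=lambda a,b:np.hstack([cv2.resize(a,(400,300)),cv2.resize(b,(400,300))])
cv2.imwrite("pics/c1.png",cv2.cvtColor(np.vstack([H(*A),H(*B)]),cv2.COLOR_RGB2BGR))
E
```

```text
scene lamp_tester 0.63 ((654.8878173828125, 178.89024353027344), (279.1494140625, 154.39479064941406), 21.743558883666992) [650.286  170.3786]Traceback (most recent call last):
  File "<stdin>", line 10, in <module>
  File "h.py", line 14, in atz
    o,d=ray(n,p); return o+d*(z-o[2])/d[2]
        ~~~^^^^^
  File "h.py", line 10, in ray
    m,f=K(n); d=(np.array(p,float)-[m["cx"],m["cy"]])/f; s=d.copy()
        ~^^^
  File "h.py", line 5, in K
    m=arm.camera_model(n); f=240/np.tan(np.radians(m["fov_y"])/2); return m,f
ValueError: time passes only in moves, steps and waits
```

```bash
python3 - <<'E'
s=open('h.py').read().replace('def K(n):','import functools\n@functools.lru_cache\ndef K(n):')
open('h.py','w').write(s)
E
cat > c.py <<'E'
from h import *
np.set_printoptions(precision=4,suppress=True)
for n in("scene","top"):
    im=arm.snapshot(n)
    for o,z in [("lamp_tester",.008),("parts_tray",.022),("sign_lamp",.03),("blanking_plug",.04)]:
        r=arm.outline_of(n,o)
        if not r: print(n,o,"none");continue
        r=r[0]; mk=r["mask"].astype(np.uint8)
        h=cv2.convexHull(np.argwhere(mk)[:,::-1].astype(np.int32))[:,0]
        P=np.array([atz(n,p,z)[:2] for p in h],np.float32)*1000
        print(n,o,round(r["p"],2),r["rect"],cv2.minAreaRect(P))
    P={"s":(230,180,130,110),"l":(300,270,120,80)} if n=="scene" else {"s":(215,175,100,110),"l":(345,230,115,80)}
    out=[cv2.resize(im[y:y+h,x:x+w],(480,480*h//w),interpolation=cv2.INTER_CUBIC) for x,y,w,h in P.values()]
    if n=="scene": A=out
    else: B=out
H=lambda a,b:np.hstack([cv2.resize(a,(400,300)),cv2.resize(b,(400,300))])
cv2.imwrite("pics/c1.png",cv2.cvtColor(np.vstack([H(*A),H(*B)]),cv2.COLOR_RGB2BGR))
E
python3 c.py
```

```text
scene lamp_tester 0.75 [255.3, 192.0, 338.3, 258.6] ((651.2952270507812, 185.39849853515625), (268.2630615234375, 160.13084411621094), 16.747037887573242)
scene parts_tray 0.96 [307.6, 291.3, 447.1, 400.5] ((528.9241943359375, -225.92079162597656), (144.12986755371094, 259.05780029296875), 5.756591320037842)
scene sign_lamp 0.59 [331.4, 291.7, 362.3, 325.5] ((533.0830078125, -145.58837890625), (94.45106506347656, 60.023075103759766), 48.62290954589844)
scene blanking_plug 0.74 [276.0, 215.7, 302.0, 233.6] ((598.49658203125, 159.8826904296875), (90.07128143310547, 59.2962646484375), 53.51130294799805)
top lamp_tester 0.84 [232.3, 190.0, 293.8, 273.2] ((634.3189086914062, 166.18040466308594), (217.05047607421875, 127.1261215209961), 15.06102466583252)
top parts_tray 0.92 [354.3, 240.3, 449.4, 298.7] ((533.31591796875, -221.89334106445312), (131.47280883789062, 252.83619689941406), 6.001712322235107)
top sign_lamp 0.93 [366.7, 266.9, 389.1, 285.9] ((524.9165649414062, -151.33595275878906), (53.860755920410156, 56.80280303955078), 1.2820920944213867)
top blanking_plug 0.93 [251.0, 235.4, 274.3, 255.8] ((593.9631958007812, 155.9423828125), (56.72663497924805, 53.79933547973633), 1.7682445049285889)
```

View pics/c1.png

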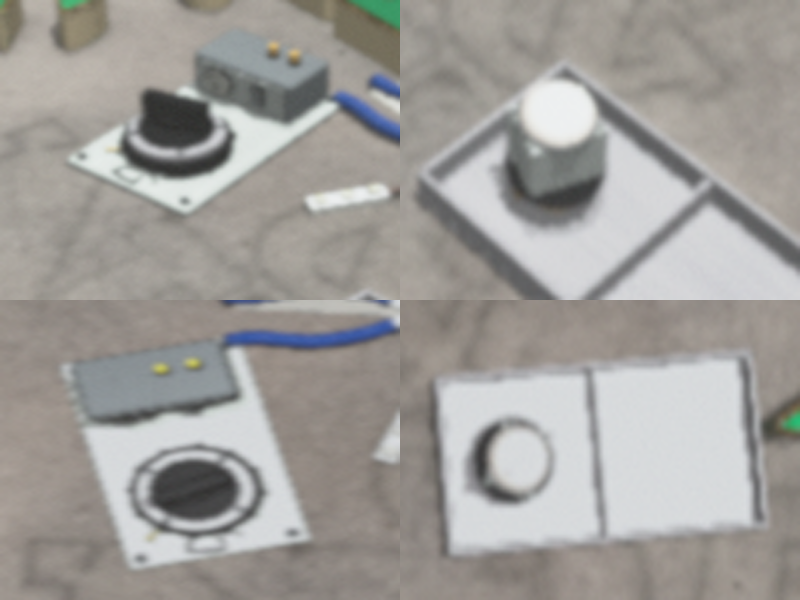

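```bash
cat > p.py <<'E'
from h import *
import sys
np.set_printoptions(precision=4,suppress=True)
def yaw(R): return np.degrees(np.arctan2(R[1,1],R[0,1]))  # direction of tool y
def plan(xyz,psi,n,grip,half=True):
    """n rows from the measured pose to TCP xyz with jaw axis at psi deg (mod 180 if half), tool straight down"""
    s=arm.read_state(); R0=Ro.from_rotvec(s["tool_rot"]); p=np.array(s["tcp_pos"])
    d=psi-yaw(R0.as_matrix()); d=(d+90)%180-90 if half else (d+180)%360-180
    y=np.radians(yaw(R0.as_matrix())+d); ty=[np.cos(y),np.sin(y),0]; tz=[0,0,-1]
    Rt=Ro.from_matrix(np.column_stack([np.cross(ty,tz),ty,tz])); rv=(R0.inv()*Rt).as_rotvec()/n
    dp=(np.array(xyz)-p)/n*100; R=R0
    print("pos",p,"yaw",yaw(R0.as_matrix()),"dyaw",d,"q6",s["joint_positions"][5],"q1",s["joint_positions"][0],"F",s["wrist_force"],"M",s["moment"],"w",s["grip_width"])
    for i in range(n):
        print([grip,np.round(R.inv().apply(dp),2).tolist(),np.round(rv,3).tolist()]); R=R*Ro.from_rotvec(rv)
E
python3 -c "
from p import *
plan([.5945,.1555,.15],27,16,0)"; python3 - <<'E'
from h import *
im=cv2.imread('pics/s0.png')[280:335,320:375];im2=cv2.imread('pics/t0.png')[255:295,355:400]
cv2.imwrite('pics/l.png',np.hstack([cv2.resize(im,(400,400),interpolation=cv2.INTER_CUBIC),cv2.resize(im2,(400,400),interpolation=cv2.INTER_CUBIC)]))
E
```

```text
pos [0.2728 0.5623 0.2225] yaw 64.11854276975548 dyaw -37.11854276975548 q6 -0.12613627319730675 q1 0.992940226408724 F [-0.2271  0.0675 -0.506 ] M [-0.046  -0.0028 -0.0024] w 0.08730368852323334
[0, [-2.92, -1.41, 0.45], [-0.0, 0.0, 0.04]]
[0, [-2.97, -1.29, 0.45], [-0.0, 0.0, 0.04]]
[0, [-3.02, -1.17, 0.45], [-0.0, 0.0, 0.04]]
[0, [-3.07, -1.05, 0.45], [-0.0, 0.0, 0.04]]
[0, [-3.11, -0.92, 0.45], [-0.0, 0.0, 0.04]]
[0, [-3.14, -0.79, 0.45], [-0.0, 0.0, 0.04]]
[0, [-3.17, -0.67, 0.45], [-0.0, 0.0, 0.04]]
[0, [-3.2, -0.54, 0.45], [-0.0, 0.0, 0.04]]
[0, [-3.22, -0.41, 0.45], [-0.0, 0.0, 0.04]]
[0, [-3.23, -0.28, 0.45], [-0.0, 0.0, 0.04]]
[0, [-3.24, -0.15, 0.45], [-0.0, 0.0, 0.04]]
[0, [-3.24, -0.01, 0.45], [-0.0, 0.0, 0.04]]
[0, [-3.24, 0.12, 0.45], [-0.0, 0.0, 0.04]]
[0, [-3.23, 0.25, 0.45], [-0.0, 0.0, 0.04]]
[0, [-3.22, 0.38, 0.45], [-0.0, 0.0, 0.04]]
[0, [-3.2, 0.51, 0.45], [-0.0, 0.0, 0.04]]
```

View pics/l.png

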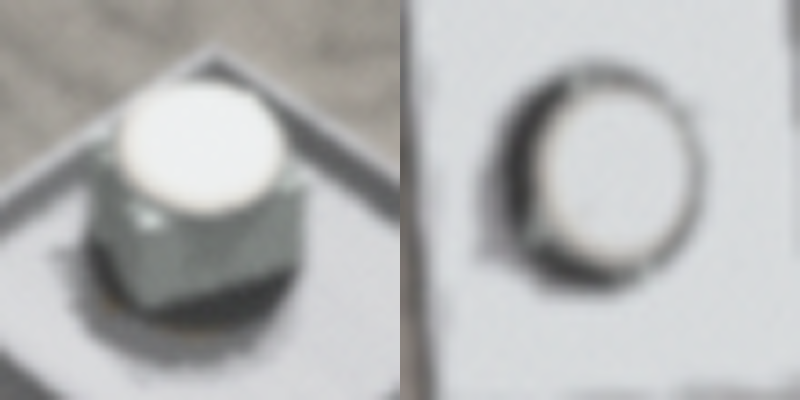

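```bash
python3 - <<'E'
from h import *
np.set_printoptions(precision=4,suppress=True)
P=[atz("scene",p,.024) for p in [(333.1,313),(340.35,322.35),(361.25,316)]]
print(P)
for a,b in((0,1),(1,2)):
    d=(P[b]-P[a])[:2]; print(np.linalg.norm(d),np.degrees(np.arctan2(d[1],d[0])))
print((P[0]+P[2])/2, atz("top",(379.75,272.8),.06),atz("top",(374,273),.022))
# dome centre scene
print(atz("scene",(320+201*.1375,280+147*.1375),.061))
E
```

```text
[array([ 0.5067, -0.1362,  0.024 ]), array([ 0.5022, -0.1648,  0.024 ]), array([ 0.5465, -0.177 ,  0.024 ])]
0.028988771287808093 -99.09473478072901
0.045940309335610933 -15.411773876837037
[ 0.5266 -0.1566  0.024 ] [ 0.5248 -0.1564  0.06  ] [ 0.5249 -0.1455  0.022 ]
[ 0.5285 -0.1541  0.061 ]
```

>>> {"method": "arm_command", "body": {
  "targets": [
    [0,[-2.92,-1.41,0.45],[0,0,0.04]],
    [0,[-2.97,-1.29,0.45],[0,0,0.04]],
    [0,[-3.02,-1.17,0.45],[0,0,0.04]],
    [0,[-3.07,-1.05,0.45],[0,0,0.04]],
    [0,[-3.11,-0.92,0.45],[0,0,0.04]],
    [0,[-3.14,-0.79,0.45],[0,0,0.04]],
    [0,[-3.17,-0.67,0.45],[0,0,0.04]],
    [0,[-3.2,-0.54,0.45],[0,0,0.04]]
  ]
}}

```text
t: 2.35
tcp_pos: [0.4346, 0.3583, 0.1866]
tool_rot: [1.184, 2.91, 0.0]
wrist_force: [0.2, 0.3, -0.3]
grip_width: 0.0871
```

>>> {"method": "arm_command", "body": {
  "targets": [
    [0,[-3.22,-0.41,0.45],[0,0,0.04]],
    [0,[-3.23,-0.28,0.45],[0,0,0.04]],
    [0,[-3.24,-0.15,0.45],[0,0,0.04]],
    [0,[-3.24,-0.01,0.45],[0,0,0.04]],
    [0,[-3.24,0.12,0.45],[0,0,0.04]],
    [0,[-3.23,0.25,0.45],[0,0,0.04]],
    [0,[-3.22,0.38,0.45],[0,0,0.04]],
    [0,[-3.2,0.51,0.45],[0,0,0.04]]
  ]
}}

```text
t: 3.35
tcp_pos: [0.5967, 0.1557, 0.1505]
tool_rot: [1.633, 2.684, 0.0]
wrist_force: [-0.2, 0.2, 0.0]
grip_width: 0.087
```

```bash
python3 -c "
from p import *
plan([.5945,.1555,.042],27,7,0)"
```

```text
pos [0.5967 0.1557 0.1505] yaw 27.36833144570382 dyaw -0.3683314457038165 q6 -0.3501968022283961 q1 0.12747589358544928 F [-0.1956  0.2247  0.0304] M [-0.0339 -0.0068 -0.0542] w 0.0869614005494393
[0, [0.01, -0.03, 1.55], [0.0, 0.0, 0.001]]
[0, [0.01, -0.03, 1.55], [0.0, 0.0, 0.001]]
[0, [0.01, -0.03, 1.55], [0.0, 0.0, 0.001]]
[0, [0.01, -0.03, 1.55], [0.0, 0.0, 0.001]]
[0, [0.01, -0.03, 1.55], [0.0, 0.0, 0.001]]
[0, [0.01, -0.03, 1.55], [0.0, 0.0, 0.001]]
[0, [0.01, -0.03, 1.55], [0.0, 0.0, 0.001]]
```

>>> {"method": "arm_command", "body": {
  "targets": [
    [0,[0,0,1.55],[0,0,0]],
    [0,[0.01,-0.03,1.55],[0,0,0.001]],
    [0,[0.01,-0.03,1.55],[0,0,0.001]],
    [0,[0.01,-0.03,1.55],[0,0,0.001]],
    [0,[0.01,-0.03,1.55],[0,0,0.001]],
    [0,[0.01,-0.03,1.55],[0,0,0.001]],
    [0,[0.01,-0.03,1.53],[0,0,0.001]],
    [0,[0,0,0],[0,0,0]]
  ]
}}

```text
t: 4.35
tcp_pos: [0.5928, 0.1561, 0.0403]
tool_rot: [-1.638, -2.678, 0.003]
wrist_force: [0.6, -0.4, 1.0]
grip_width: 0.0869
```

>>> {"method": "arm_command", "body": {
  "targets": [
    [1,[0,0,0],[0,0,0]],
    [1,[0,0,0],[0,0,0]],
    [1,[0,0,0],[0,0,0]],
    [1,[0,0,0],[0,0,0]],
    [1,[0,0,0],[0,0,0]],
    [1,[0,0,0],[0,0,0]],
    [1,[0,0,0],[0,0,0]],
    [1,[0,0,0],[0,0,0]]
  ]
}}

```text
t: 5.35
tcp_pos: [0.5958, 0.1569, 0.043]
tool_rot: [1.638, 2.678, 0.005]
wrist_force: [7.7, 4.7, 0.6]
grip_width: 0.0155
```

```bash
python3 -c "
from p import *
plan([.5945,.1555,.042],27,1,1)
save('scene','s1.png')"
```

```text
pos [0.5958 0.1569 0.043 ] yaw 27.092902626413863 dyaw -0.09290262641385993 q6 -0.3440993078937525 q1 0.12919740564853913 F [7.7424 4.672  0.5683] M [ 0.7437 -1.2365  0.0049] w 0.015499056954323989
[1, [-0.07, -0.18, 0.1], [0.004, 0.001, 0.002]]
```

>>> {"method": "arm_command", "body": {
  "targets": [
    [1,[0,0.2,0],[0,0,0]],
    [1,[0,0,0],[0,0,-0.17]],
    [1,[0,0,0],[0,0,-0.18]],
    [1,[0,0,0],[0,0,-0.18]],
    [1,[0,0,0],[0,0,-0.18]],
    [1,[0,0,0],[0,0,-0.18]],
    [1,[0,0,0],[0,0,-0.18]],
    [1,[0,0,0],[0,0,-0.18]]
  ]
}}

```text
t: 6.4
tcp_pos: [0.5964, 0.157, 0.0425]
tool_rot: [-0.248, 3.131, -0.001]
wrist_force: [1.8, -1.3, -0.1]
grip_width: 0.0137
```

```bash
python3 -c "
from p import *
plan([.5965,.157,.042],105,1,1)
save('top','t1.png')"
```

```text
pos [0.5964 0.157  0.0425] yaw 99.06057819999225 dyaw 5.93942180000775 q6 -1.5987502829803577 q1 0.12987100014216477 F [ 1.8118 -1.3102 -0.0688] M [ 0.0126 -0.4711 -0.0156] w 0.013700233360667493
[1, [-0.02, 0.0, 0.05], [-0.001, 0.001, -0.104]]
```

>>> {"method": "arm_command", "body": {
  "targets": [
    [1,[0,0,0],[0,0,-0.05]],
    [1,[0,0,0],[0,0,-0.05]],
    [1,[0,0,0],[0,0,0]],
    [1,[0,0,0],[0,0,0]],
    [1,[0,0,-0.4],[0,0,0]],
    [1,[0,0,-0.4],[0,0,0]],
    [1,[0,0,-0.4],[0,0,0]],
    [1,[0,0,0],[0,0,0]]
  ]
}}

```text
t: 7.45
tcp_pos: [0.5955, 0.1574, 0.0545]
tool_rot: [0.395, -3.116, -0.0]
wrist_force: [1.3, 1.6, 1.5]
grip_width: 0.0138
```

```bash
python3 -c "
from p import *
plan([.5965,.157,.042],105,1,1)"
```

```text
pos [0.5955 0.1574 0.0545] yaw 104.43921692990057 dyaw 0.5607830700994327 q6 -1.692575314806899 q1 0.1303519876872878 F [1.2971 1.6203 1.4598] M [ 0.481  -0.1867  0.0523] w 0.013830822389682303
[1, [-0.09, -0.07, 1.25], [0.0, -0.001, -0.01]]
```

>>> {"method": "arm_command", "body": {
  "targets": [
    [1,[0,0,-0.6],[0,0,0]],
    [1,[0,0,-0.9],[0,0,0]],
    [1,[0,0,-1.4],[0,0,0]],
    [1,[0,0,-1.6],[0,0,0]],
    [1,[0,0,-1.6],[0,0,0]],
    [1,[0,0,-1.4],[0,0,0]],
    [1,[0,0,-1],[0,0,0]],
    [1,[0,0,-0.5],[0,0,0]]
  ]
}}

```text
t: 8.45
tcp_pos: [0.5962, 0.1572, 0.1451]
tool_rot: [-0.395, 3.116, -0.0]
wrist_force: [0.2, -0.2, -0.5]
grip_width: 0.0136
```

```bash
python3 -c "
from p import *
plan([.540,-.283,.10],96,16,1)
save('scene','s2.png')"
```

```text
pos [0.5962 0.1572 0.1451] yaw 104.44886301878576 dyaw -8.448863018785758 q6 -1.6928930965974345 q1 0.13007320140203202 F [ 0.2262 -0.2409 -0.5069] M [0.0013 0.0172 0.0151] w 0.01355883827881355
[1, [1.03, -2.58, 0.28], [-0.0, 0.0, 0.009]]
[1, [1.0, -2.59, 0.28], [-0.0, 0.0, 0.009]]
[1, [0.98, -2.6, 0.28], [-0.0, 0.0, 0.009]]
[1, [0.96, -2.6, 0.28], [-0.0, 0.0, 0.009]]
[1, [0.93, -2.61, 0.28], [-0.0, 0.0, 0.009]]
[1, [0.91, -2.62, 0.28], [-0.0, 0.0, 0.009]]
[1, [0.88, -2.63, 0.28], [-0.0, 0.0, 0.009]]
[1, [0.86, -2.64, 0.28], [-0.0, 0.0, 0.009]]
[1, [0.83, -2.65, 0.28], [-0.0, 0.0, 0.009]]
[1, [0.81, -2.65, 0.28], [-0.0, 0.0, 0.009]]
[1, [0.79, -2.66, 0.28], [-0.0, 0.0, 0.009]]
[1, [0.76, -2.67, 0.28], [-0.0, 0.0, 0.009]]
[1, [0.74, -2.67, 0.28], [-0.0, 0.0, 0.009]]
[1, [0.71, -2.68, 0.28], [-0.0, 0.0, 0.009]]
[1, [0.69, -2.69, 0.28], [-0.0, 0.0, 0.009]]
[1, [0.66, -2.69, 0.28], [-0.0, 0.0, 0.009]]
```

View pics/s2.png

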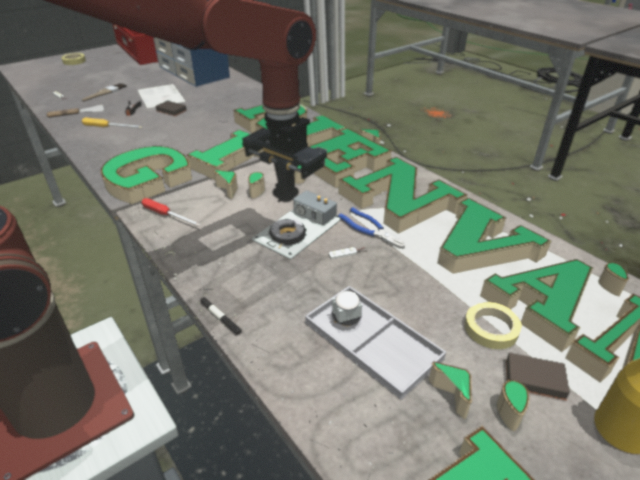

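>>> {"method": "arm_command", "body": {
  "targets": [
    [1,[1.03,-2.58,0],[0,0,0.009]],
    [1,[1.0,-2.59,0],[0,0,0.009]],
    [1,[0.98,-2.6,0],[0,0,0.009]],
    [1,[0.96,-2.6,0],[0,0,0.009]],
    [1,[0.93,-2.61,0],[0,0,0.009]],
    [1,[0.91,-2.62,0],[0,0,0.009]],
    [1,[0.88,-2.63,0],[0,0,0.009]],
    [1,[0.86,-2.64,0],[0,0,0.009]]
  ]
}}

```text
t: 9.5
tcp_pos: [0.5674, -0.0637, 0.1436]
tool_rot: [0.282, -3.128, -0.001]
wrist_force: [-0.3, -0.4, -0.9]
grip_width: 0.0134
```

>>> {"method": "arm_command", "body": {
  "targets": [
    [1,[0.83,-2.65,0],[0,0,0.009]],
    [1,[0.81,-2.65,0],[0,0,0.009]],
    [1,[0.79,-2.66,0],[0,0,0.009]],
    [1,[0.76,-2.67,0],[0,0,0.009]],
    [1,[0.74,-2.67,0],[0,0,0.009]],
    [1,[0.71,-2.68,0.2],[0,0,0.009]],
    [1,[0.69,-2.69,0.4],[0,0,0.009]],
    [1,[0.66,-2.69,0.6],[0,0,0.009]]
  ]
}}

```text
t: 10.5
tcp_pos: [0.5399, -0.2839, 0.1316]
tool_rot: [0.169, -3.136, -0.001]
wrist_force: [-0.3, 0.1, -1.1]
grip_width: 0.014
```

```bash
python3 -c "
from p import *
plan([.540,-.283,.0335],96,7,1)
print(arm.landmark_of('scene','tray_free')[:1])
save('top','t2.png')"
```

```text
pos [ 0.5399 -0.2839  0.1316] yaw 96.1797315491715 dyaw -0.1797315491715068 q6 -2.2919338720630806 q1 -0.6132665812241634 F [-0.282   0.054  -1.0606] M [ 0.0563 -0.0151 -0.0321] w 0.01400151043437375
[1, [-0.0, 0.01, 1.4], [0.0, -0.0, 0.0]]
[1, [-0.0, 0.01, 1.4], [0.0, -0.0, 0.0]]
[1, [-0.0, 0.01, 1.4], [0.0, -0.0, 0.0]]
[1, [-0.0, 0.01, 1.4], [0.0, -0.0, 0.0]]
[1, [-0.0, 0.01, 1.4], [0.0, -0.0, 0.0]]
[1, [-0.0, 0.01, 1.4], [0.0, -0.0, 0.0]]
[1, [-0.0, 0.01, 1.4], [0.0, -0.0, 0.0]]
[{'pixel': [395.6, 354.7], 'p': 0.68}]
```

>>> {"method": "arm_command", "body": {
  "targets": [
    [1,[0,0,1.8],[0,0,0]],
    [1,[0,0,2],[0,0,0]],
    [1,[0,0,2],[0,0,0]],
    [1,[0,0,1.8],[0,0,0]],
    [1,[0,0,0.9],[0,0,0]],
    [1,[0,0,0.6],[0,0,0]],
    [1,[0,0,0.5],[0,0,0]],
    [1,[0,0,0.1],[0,0,0]]
  ]
}}

```text
t: 11.6
tcp_pos: [0.5405, -0.2833, 0.0354]
tool_rot: [-0.17, 3.137, -0.0]
wrist_force: [-0.1, 0.7, -0.8]
grip_width: 0.0138
```

```bash
python3 -c "
from p import *
plan([.540,-.283,.0325],96,1,1)"
```

```text
pos [ 0.5405 -0.2833  0.0354] yaw 96.19661667630169 dyaw -0.19661667630168722 q6 -2.290881376001751 q1 -0.6119371927689891 F [-0.1034  0.6978 -0.7793] M [ 0.0267  0.0111 -0.0325] w 0.013757955876431213
[1, [0.05, 0.03, 0.29], [-0.0, 0.0, 0.003]]
```

Lower until contact, then open and rise.

>>> {"method": "arm_command", "body": {
  "targets": [
    [1,[0,0,0.1],[0,0,0]],
    [1,[0,0,0.1],[0,0,0]],
    [1,[0,0,0.1],[0,0,0]],
    [1,[0,0,0],[0,0,0]],
    [0.6,[0,0,0],[0,0,0]],
    [0.6,[0,0,0],[0,0,0]],
    [0.6,[0,0,0],[0,0,0]],
    [0.6,[0,0,0],[0,0,0]]
  ]
}}

```text
t: 12.6
tcp_pos: [0.5403, -0.2831, 0.0322]
tool_rot: [0.17, -3.137, -0.0]
wrist_force: [-0.2, 0.4, 0.5]
grip_width: 0.0342
```

>>> {"method": "arm_command", "body": {
  "targets": [
    [0.6,[0,0,-1],[0,0,0]],
    [0.6,[0,0,-2],[0,0,0]],
    [0.2,[0,0,-2.5],[0,0,0]],
    [0.2,[0,0,-2.5],[0,0,0]],
    [0.2,[0,0,-2.5],[0,0,0]],
    [0.1,[0,0,0],[0,0,0]],
    [0.1,[0,0,0],[0,0,0]],
    [0.1,[0,0,0],[0,0,0]]
  ]
}}

```text
t: 13.6
tcp_pos: [0.5396, -0.2826, 0.1359]
tool_rot: [0.17, -3.135, -0.002]
wrist_force: [0.1, 1.1, -0.7]
grip_width: 0.0772
```

```bash
python3 -c "
from p import *
plan([.5265,-.1555,.11],77,8,0.1)
i=save('scene','s3.png')
cv2.imwrite('pics/s3c.png',cv2.resize(cv2.cvtColor(i,4)[270:410,300:460],(640,560),interpolation=2))
j=save('top','t3.png')
for o in('sign_lamp','blanking_plug'):
  for n,z in(('scene',.004),('top',.004)):
    for r in arm.landmark_of(n,o)[:2]: print(o,n,r['p'],atz(n,r['pixel'],z))
"
```

```text
pos [ 0.5396 -0.2826  0.1359] yaw 96.20037928699922 dyaw -19.200379286999222 q6 -2.29087404868817 q1 -0.6118628802242357 F [ 0.1309  1.1143 -0.6853] M [0.042  0.0359 0.0135] w 0.07721275530955012
[0.1, [-0.01, 1.6, 0.33], [0.0, -0.0, 0.042]]
[0.1, [0.06, 1.6, 0.33], [0.0, -0.0, 0.042]]
[0.1, [0.12, 1.59, 0.33], [0.0, -0.0, 0.042]]
[0.1, [0.19, 1.59, 0.33], [0.0, -0.0, 0.042]]
[0.1, [0.26, 1.58, 0.32], [0.0, -0.0, 0.042]]
[0.1, [0.32, 1.56, 0.32], [0.0, -0.0, 0.042]]
[0.1, [0.39, 1.55, 0.32], [0.0, -0.0, 0.042]]
[0.1, [0.45, 1.53, 0.32], [0.0, -0.0, 0.042]]
sign_lamp scene 0.55 [ 0.5213 -0.161   0.004 ]
sign_lamp top 0.6 [ 0.5238 -0.1601  0.004 ]
blanking_plug scene 0.66 [ 0.5353 -0.2891  0.004 ]
blanking_plug top 0.46 [ 0.5413 -0.2777  0.004 ]
```

View pics/s3c.png

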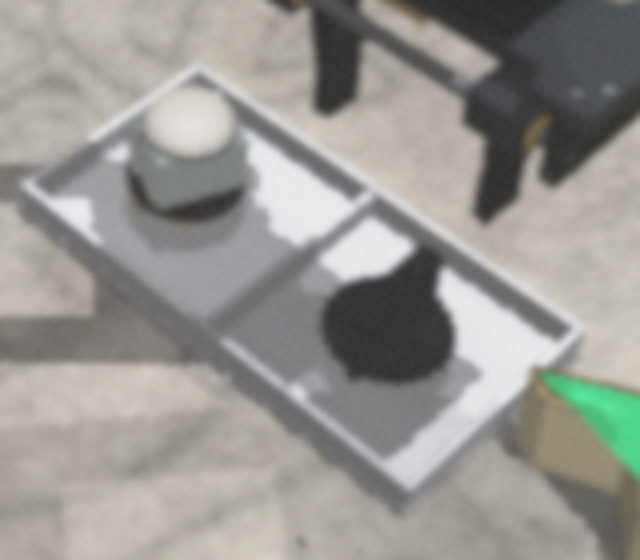

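```bash
python3 - <<'E'
from h import *
i=cv2.imread('pics/s3.png'); c=cv2.resize(i[270:410,300:460],(640,560),interpolation=2)
def draw(P,col):
    q=((proj("scene",P)-[300,270])*4+1.5).astype(int); cv2.polylines(c,[q.reshape(-1,1,2)],True,col,1)
o=np.array([.5403,-.2831,.004]); R=Ro.from_euler('z',6,degrees=True)
t=np.linspace(0,6.28,40)
for z in(.016,.021): draw(o+np.c_[.031*np.cos(t),.031*np.sin(t),0*t+z],(0,0,255))
for z in(.021,.052): draw(o+R.apply([[.029,.007,z],[-.029,.007,z],[-.029,-.007,z],[.029,-.007,z]]),(0,255,255))
o=np.array([.5265,-.1555,.004]);R=Ro.from_euler('z',-13,degrees=True)
for z in(.02,.054): draw(o+R.apply([[.025,.019,z],[-.025,.019,z],[-.025,-.019,z],[.025,-.019,z]]),(255,0,255))
draw(o+np.c_[.031*np.cos(t),.031*np.sin(t),0*t+.016],(0,255,0))
cv2.imwrite('pics/ov.png',c)
E
```

```text
(no output)
```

View pics/ov.png

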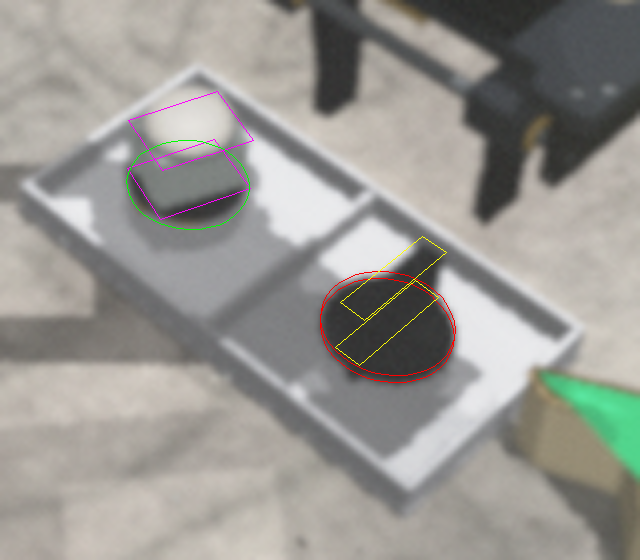

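```bash
python3 -c "
from p import *
plan([.5265,-.1555,.11],74,8,0)"
```

```text
pos [ 0.5402 -0.283   0.1367] yaw 96.19912388540911 dyaw -22.199123885409108 q6 -2.2908568361090205 q1 -0.6118728683332721 F [ 0.7078 -0.0346 -0.0864] M [0.0374 0.0038 0.0285] w 0.07820591591276653
[0, [-0.0, 1.6, 0.33], [0.0, -0.0, 0.048]]
[0, [0.07, 1.6, 0.33], [0.0, -0.0, 0.048]]
[0, [0.15, 1.6, 0.33], [0.0, -0.0, 0.048]]
[0, [0.23, 1.59, 0.33], [0.0, -0.0, 0.048]]
[0, [0.31, 1.57, 0.33], [0.0, -0.0, 0.048]]
[0, [0.38, 1.56, 0.33], [0.0, -0.0, 0.048]]
[0, [0.46, 1.54, 0.33], [0.0, -0.0, 0.048]]
[0, [0.53, 1.51, 0.33], [0.0, -0.0, 0.048]]
```

>>> {"method": "arm_command", "body": {
  "targets": [
    [0,[0,1.6,0.33],[0,0,0.048]],
    [0,[0.07,1.6,0.33],[0,0,0.048]],
    [0,[0.15,1.6,0.33],[0,0,0.048]],
    [0,[0.23,1.59,0.33],[0,0,0.048]],
    [0,[0.31,1.57,0.33],[0,0,0.048]],
    [0,[0.38,1.56,0.33],[0,0,0.048]],
    [0,[0.46,1.54,0.33],[0,0,0.048]],
    [0,[0.53,1.51,0.33],[0,0,0.048]]
  ]
}}

```text
t: 14.9
tcp_pos: [0.5265, -0.1551, 0.1107]
tool_rot: [0.434, 3.111, 0.0]
wrist_force: [0.2, -0.2, 0.8]
grip_width: 0.0866
```

```bash
python3 -c "
from p import *
plan([.5265,-.1555,.031],74,7,0)"
```

```text
pos [ 0.5265 -0.1551  0.1107] yaw 74.10517623145114 dyaw -0.1051762314511393 q6 -1.7236197163481972 q1 -0.43023858172337665 F [ 0.1681 -0.2219  0.7899] M [-0.0211  0.0462 -0.0219] w 0.0866401564673356
[0, [-0.0, -0.01, 1.14], [0.0, 0.0, 0.0]]
[0, [-0.0, -0.01, 1.14], [0.0, 0.0, 0.0]]
[0, [-0.0, -0.01, 1.14], [0.0, 0.0, 0.0]]
[0, [-0.0, -0.01, 1.14], [0.0, 0.0, 0.0]]
[0, [-0.0, -0.01, 1.14], [0.0, 0.0, 0.0]]
[0, [-0.0, -0.01, 1.14], [0.0, 0.0, 0.0]]
[0, [-0.0, -0.01, 1.14], [0.0, 0.0, 0.0]]
```

>>> {"method": "arm_command", "body": {
  "targets": [
    [0,[0,0,1.14],[0,0,0]],
    [0,[0,0,1.14],[0,0,0]],
    [0,[0,0,1.14],[0,0,0]],
    [0,[0,0,1.14],[0,0,0]],
    [0,[0,0,1.14],[0,0,0]],
    [0,[0,0,1.14],[0,0,0]],
    [0,[0,0,1.06],[0,0,0]],
    [0,[0,0,0],[0,0,0]]
  ]
}}

```text
t: 15.9
tcp_pos: [0.5257, -0.1552, 0.0306]
tool_rot: [-0.432, -3.11, -0.001]
wrist_force: [0.2, -0.1, -0.5]
grip_width: 0.0871
```

>>> {"method": "arm_command", "body": {
  "targets": [
    [1,[0,0,0],[0,0,0]],
    [1,[0,0,0],[0,0,0]],
    [1,[0,0,0],[0,0,0]],
    [1,[0,0,0],[0,0,0]],
    [1,[0,0,0],[0,0,0]],
    [1,[0,0,0],[0,0,0]],
    [1,[0,0,0],[0,0,0]],
    [1,[0,0,0],[0,0,0]]
  ]
}}

```text
t: 16.9
tcp_pos: [0.5266, -0.1556, 0.032]
tool_rot: [0.432, 3.112, 0.0]
wrist_force: [-0.3, 0.2, 2.2]
grip_width: 0.0421
```

```bash
python3 -c "
from p import *
plan([.5265,-.1555,.031],74,1,1)"
```

```text
pos [ 0.5266 -0.1556  0.032 ] yaw 74.19628637273435 dyaw -0.1962863727343489 q6 -1.7260063910751136 q1 -0.43093591402389747 F [-0.3009  0.1978  2.1757] M [ 0.2142 -0.0061 -0.054 ] w 0.04214547806108318
[1, [0.01, 0.0, 0.1], [0.0, 0.0, 0.003]]
```

>>> {"method": "arm_command", "body": {
  "targets": [
    [1,[0,0,0],[0,0,0]],
    [1,[0,0,0],[0,0,0]],
    [1,[0,0,-0.3],[0,0,0]],
    [1,[0,0,-1],[0,0,0]],
    [1,[0,0,-1.5],[0,0,0]],
    [1,[0,0,-2],[0,0,0]],
    [1,[0,0,-2],[0,0,0]],
    [1,[0,0,-1],[0,0,0]]
  ]
}}

```text
t: 17.9
tcp_pos: [0.5276, -0.1561, 0.1122]
tool_rot: [0.431, 3.109, -0.002]
wrist_force: [0.4, -0.9, -1.2]
grip_width: 0.0422
```

```bash
python3 -c "
from p import *
plan([.5265,-.1555,.11],74,1,1)
i=save('scene','s4.png')
p=proj('scene',[.5265,-.1555,.12])[0].astype(int);print(p)
x,y=p-[45,40]
cv2.imwrite('pics/s4c.png',cv2.resize(cv2.cvtColor(i,4)[y:y+80,x:x+90],(720,640)[:2],interpolation=2)[:600])
"
```

```text
pos [ 0.5276 -0.1561  0.1122] yaw 74.19742496841056 dyaw -0.19742496841055868 q6 -1.7260115001790906 q1 -0.43105242835121166 F [ 0.428  -0.9111 -1.1817] M [-0.0399  0.0288  0.0067] w 0.04221932657394119
[1, [0.12, 0.03, 0.22], [-0.001, 0.003, 0.003]]
[348 278]
```

View pics/s4c.png

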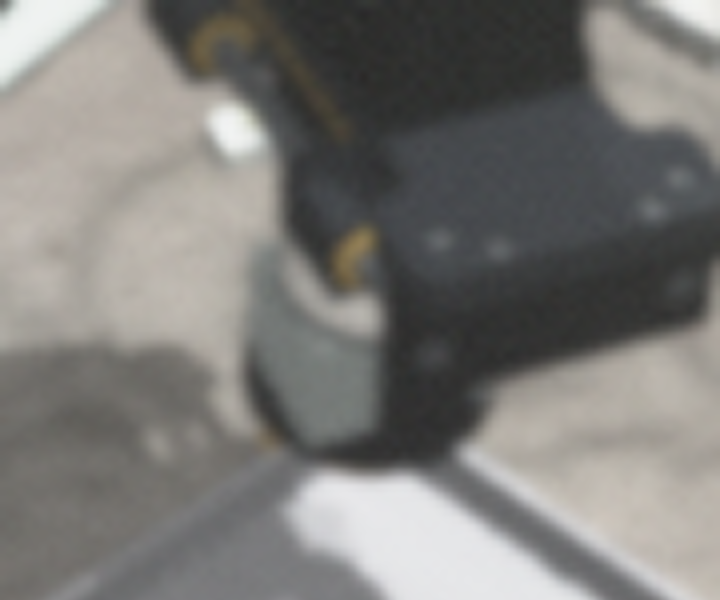

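```bash
python3 - <<'E'
from h import *
i=cv2.imread('pics/s4.png'); c0=cv2.resize(i[248:318,313:383],(560,560),interpolation=2)
out=[]
for yw in(-4,-16,-28):
    c=c0.copy()
    o=np.array([.5276,-.1561,.1122-.028]);R=Ro.from_euler('z',yw,degrees=True);t=np.linspace(0,6.28,40)
    def draw(P,col):
        q=((proj("scene",P)-[313,248])*8+3.5).astype(int); cv2.polylines(c,[q.reshape(-1,1,2)],True,col,1)
    for z in(.02,.054): draw(o+R.apply([[.025,.019,z],[-.025,.019,z],[-.025,-.019,z],[.025,-.019,z]]),(255,0,255))
    for s in((-.025,-.019),(-.025,.019),(.025,-.019)): draw(o+R.apply([[*s,.02],[*s,.054]]),(255,0,255))
    draw(o+np.c_[.031*np.cos(t),.031*np.sin(t),0*t+.016],(0,255,0))
    out.append(c[150:450,60:326])
cv2.imwrite('pics/ov2.png',np.hstack(out))
E
```

```text
(no output)
```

View pics/ov2.png

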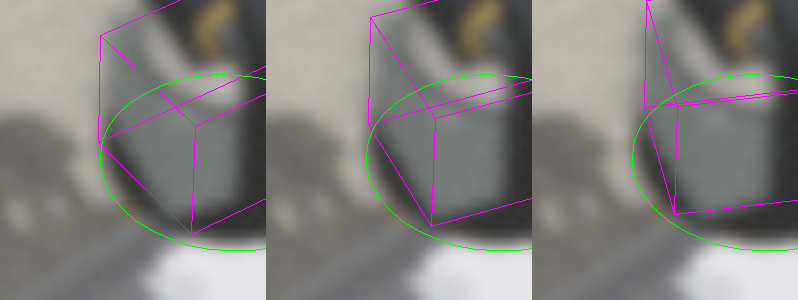

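```bash
python3 -c "
from p import *
plan([.5963,.157,.105],104.5,10,1)"
```

```text
pos [ 0.5279 -0.1563  0.1129] yaw 74.19768586623209 dyaw 30.302314133767908 q6 -1.7260021998726542 q1 -0.43103925767002554 F [ 1.5792 -0.4877  0.2393] M [-0.027  -0.0763 -0.0092] w 0.04232201212629851
[1, [0.2, 3.2, 0.08], [-0.0, 0.0, -0.053]]
[1, [0.03, 3.21, 0.08], [-0.0, 0.0, -0.053]]
[1, [-0.14, 3.2, 0.08], [-0.0, 0.0, -0.053]]
[1, [-0.31, 3.19, 0.08], [-0.0, 0.0, -0.053]]
[1, [-0.48, 3.17, 0.08], [-0.0, 0.0, -0.053]]
[1, [-0.65, 3.14, 0.08], [-0.0, 0.0, -0.053]]
[1, [-0.81, 3.1, 0.08], [-0.0, 0.0, -0.053]]
[1, [-0.98, 3.05, 0.08], [-0.0, 0.0, -0.053]]
[1, [-1.14, 3.0, 0.08], [-0.0, 0.0, -0.053]]
[1, [-1.29, 2.93, 0.08], [-0.0, 0.0, -0.053]]
```

>>> {"method": "arm_command", "body": {
  "targets": [
    [1,[0.2,3.2,0.0],[0,0,-0.053]],
    [1,[0.03,3.21,0.0],[0,0,-0.053]],
    [1,[-0.14,3.2,0.0],[0,0,-0.053]],
    [1,[-0.31,3.19,0.0],[0,0,-0.053]],
    [1,[-0.48,3.17,0.0],[0,0,-0.053]],
    [1,[-0.65,3.14,0.0],[0,0,-0.053]],
    [1,[-0.81,3.1,0.0],[0,0,-0.053]],
    [1,[-0.98,3.05,0.0],[0,0,-0.053]]
  ]
}}

```text
t: 18.95
tcp_pos: [0.5808, 0.096, 0.1094]
tool_rot: [0.235, -3.132, 0.0]
wrist_force: [0.9, -0.4, -1.1]
grip_width: 0.0422
```

>>> {"method": "arm_command", "body": {
  "targets": [
    [1,[-1.14,3,0.08],[0,0,-0.053]],
    [1,[-1.29,2.93,0.08],[0,0,-0.053]],
    [1,[0,0,0.6],[0,0,0]],
    [1,[0,0,0.8],[0,0,0]],
    [1,[0,0,0.8],[0,0,0]],
    [1,[0,0,0.8],[0,0,0]],
    [1,[0,0,0.4],[0,0,0]],
    [1,[0,0,0],[0,0,0]]
  ]
}}

```text
t: 19.95
tcp_pos: [0.5944, 0.1573, 0.0738]
tool_rot: [0.397, -3.116, 0.0]
wrist_force: [-0.0, -0.0, -0.7]
grip_width: 0.0422
```

```bash
python3 - <<'E'
from p import *
plan([.5963,.157,.062],104.5,1,1)
i=cv2.cvtColor(save('scene','s5.png'),4)
c=cv2.resize(i[185:260,250:330],(640,600),interpolation=2)
s=arm.read_state(); o=np.array(s["tcp_pos"])-[0,0,.028]
R=Ro.from_euler('z',14.4,degrees=True);t=np.linspace(0,6.28,40)
def draw(P,col):
    q=((proj("scene",P)-[250,185])*8+3.5).astype(int); cv2.polylines(c,[q.reshape(-1,1,2)],True,col,1)
for z in(.02,.054): draw(o+R.apply([[.025,.019,z],[-.025,.019,z],[-.025,-.019,z],[.025,-.019,z]]),(255,0,255))
draw(o+np.c_[.031*np.cos(t),.031*np.sin(t),0*t+.016],(0,255,0))
draw(o+np.c_[.02*np.cos(t),.02*np.sin(t),0*t],(0,255,0))
draw(np.array([.5963,.157,.03])+np.c_[.022*np.cos(t),.022*np.sin(t),0*t],(0,0,255))
cv2.imwrite('pics/s5c.png',c)
E
```

```text
pos [0.5944 0.1573 0.0738] yaw 104.54103609024698 dyaw -0.04103609024697619 q6 -1.6939999797236795 q1 0.13058159740640857 F [-0.0214 -0.0366 -0.6823] M [-0.0014  0.0151  0.0001] w 0.04219239174057767
[1, [-0.18, -0.08, 1.18], [0.0, -0.001, 0.001]]
```

View pics/s5c.png

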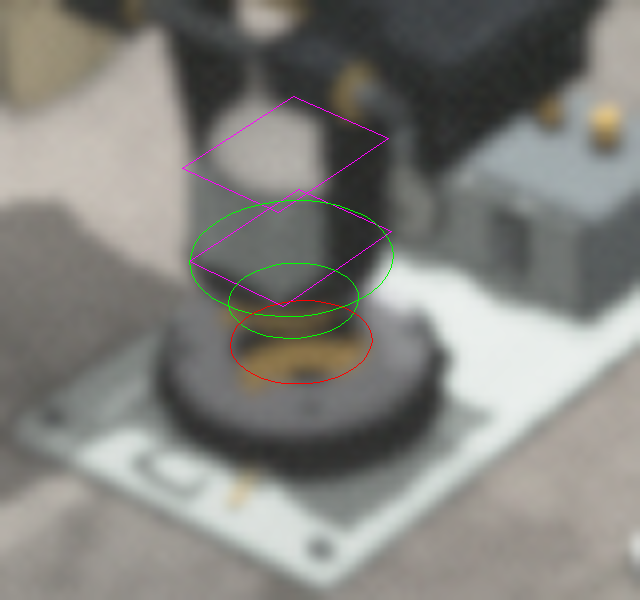

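>>> {"method": "arm_command", "body": {
  "targets": [
    [1,[-0.18,-0.05,0.4],[0,0,0]],
    [1,[0,0,0.4],[0,0,0]],
    [1,[0,0,0.4],[0,0,0]],
    [1,[0,0,0.3],[0,0,0]],
    [1,[0,0,0.3],[0,0,0]],
    [1,[0,0,0.2],[0,0,0]],
    [1,[0,0,0],[0,0,0]],
    [1,[0,0,0],[0,0,0]]
  ]
}}

```text
t: 21.0
tcp_pos: [0.5966, 0.1576, 0.0544]
tool_rot: [-0.398, 3.116, -0.0]
wrist_force: [-0.7, -0.4, -1.4]
grip_width: 0.0426
```

```bash
python3 -c "
from p import *
plan([.5963,.157,.052],104.5,1,1)"
```

```text
pos [0.5966 0.1576 0.0544] yaw 104.56532162879157 dyaw -0.06532162879156544 q6 -1.6944219775078333 q1 0.1305744956188693 F [-0.6832 -0.4476 -1.3761] M [ 0.0585 -0.025  -0.0385] w 0.04257707513809424
[1, [0.05, -0.05, 0.24], [-0.0, 0.0, 0.001]]
```

>>> {"method": "arm_command", "body": {
  "targets": [
    [1,[0,0,0.1],[0,0,0]],
    [1,[0,0,0.1],[0,0,0]],
    [1,[0,0,0.1],[0,0,0]],
    [1,[0,0,0.1],[0,0,0]],
    [1,[0,0,0],[0,0,0]],
    [1,[0,0,0],[0,0,0]],
    [1,[0,0,0],[0,0,0]],
    [1,[0,0,0],[0,0,0]]
  ]
}}

```text
t: 22.0
tcp_pos: [0.5967, 0.1572, 0.0502]
tool_rot: [-0.398, 3.116, -0.001]
wrist_force: [2.5, -5.3, -0.2]
grip_width: 0.0421
```

```bash
python3 -c "
from p import *
plan([.5963,.157,.052],104.5,1,1)"
```

```text
pos [0.5967 0.1572 0.0502] yaw 104.56231573600957 dyaw -0.06231573600956608 q6 -1.6944272500570803 q1 0.13018054674583526 F [ 2.524  -5.3287 -0.1608] M [-0.9294 -0.4479 -0.0145] w 0.042111117417448246
[1, [0.04, -0.01, -0.18], [-0.001, 0.0, 0.001]]
```

>>> {"method": "arm_command", "body": {
  "targets": [
    [1,[0,-0.12,0],[0,0,0]],
    [1,[0,0,0.1],[0,0,0]],
    [1,[0,0,0.1],[0,0,0]],
    [1,[0,0,0.1],[0,0,0]],
    [1,[0,0,0.1],[0,0,0]],
    [1,[0,0,0],[0,0,0]],
    [1,[0,0,0],[0,0,0]],
    [1,[0,0,0],[0,0,0]]
  ]
}}

```text
t: 23.0
tcp_pos: [0.5966, 0.1566, 0.0461]
tool_rot: [0.398, -3.116, -0.0]
wrist_force: [-0.6, 0.4, -2.0]
grip_width: 0.0425
```

```bash
python3 -c "
from p import *
plan([.5963,.157,.042],104.5,1,1)"
```

```text
pos [0.5966 0.1566 0.0461] yaw 104.56830442385576 dyaw -0.06830442385576418 q6 -1.6963964426809741 q1 0.1287473902386609 F [-0.649   0.38   -2.0343] M [ 0.076  -0.0453  0.013 ] w 0.04254494024885519
[1, [0.02, 0.05, 0.41], [0.0, -0.0, 0.001]]
```

Going well; down to the flange.

>>> {"method": "arm_command", "body": {
  "targets": [
    [1,[0,0,0.1],[0,0,0]],
    [1,[0,0,0.1],[0,0,0]],
    [1,[0,0,0.1],[0,0,0]],
    [1,[0,0,0.1],[0,0,0]],
    [1,[0,0,0.1],[0,0,0]],
    [1,[0,0,0],[0,0,0]],
    [1,[0,0,0],[0,0,0]],
    [1,[0,0,0],[0,0,0]]
  ]
}}

```text
t: 24.0
tcp_pos: [0.5974, 0.1567, 0.0428]
tool_rot: [-0.398, 3.115, 0.0]
wrist_force: [-3.6, 0.9, 7.1]
grip_width: 0.0422
```

```bash
python3 -c "
from p import *
plan([.5963,.157,.042],104.5,1,1)"
```

```text
pos [0.5974 0.1567 0.0428] yaw 104.57116257900097 dyaw -0.07116257900096912 q6 -1.6962871742950727 q1 0.12886219792576367 F [-3.6131  0.8801  7.0984] M [-0.0467  0.5153 -0.0523] w 0.04216309295755868
[1, [0.1, 0.06, 0.08], [-0.0, 0.001, 0.001]]
```

>>> {"method": "arm_command", "body": {
  "targets": [
    [1,[0,0,0],[0,0,0.08]],
    [1,[0,0,0],[0,0,0.08]],
    [1,[0,0,0],[0,0,0.08]],
    [1,[0,0,0],[0,0,0.08]],
    [1,[0,0,0],[0,0,0.08]],
    [1,[0,0,0],[0,0,0.08]],
    [1,[0,0,0],[0,0,0.08]],
    [1,[0,0,0],[0,0,0]]
  ]
}}

```text
t: 25.0
tcp_pos: [0.5976, 0.1561, 0.0428]
tool_rot: [0.478, 3.103, -0.001]
wrist_force: [-1.8, -1.2, 7.7]
grip_width: 0.0425
```

```bash
cat > v.py <<'E'
from p import *
import sys
k=sys.argv[1]
plan([.5963,.157,.042],104.5-35,1,1)
i=cv2.cvtColor(save('scene','s%s.png'%k),4)
cv2.imwrite('pics/s%sc.png'%k,cv2.resize(i[205:265,250:315],(650,600),interpolation=2))
E
python3 v.py 6
```

```text
pos [0.5976 0.1561 0.0428] yaw 72.46962862920415 dyaw -2.969628629204152 q6 -1.135795727032861 q1 0.12850846336699182 F [-1.8367 -1.2393  7.7073] M [-0.546   0.4471  0.0769] w 0.04250360164916734
[1, [0.15, 0.04, 0.08], [-0.0, 0.002, 0.052]]
```

View pics/s6c.png

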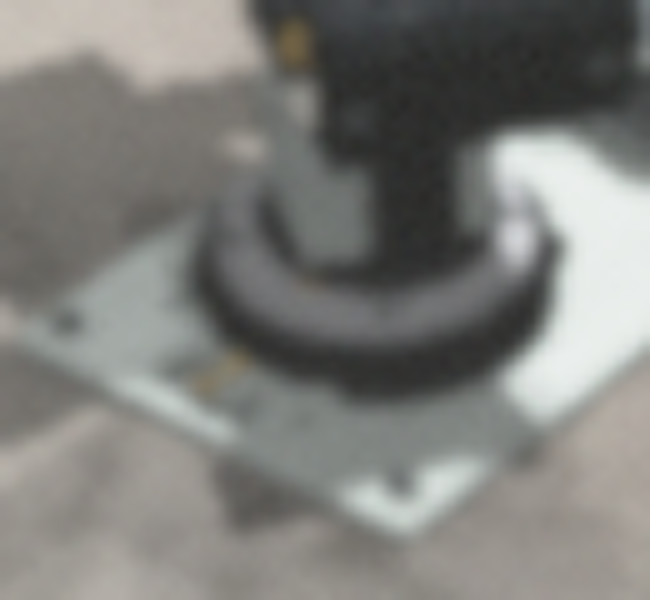

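```bash
cat > m.py <<'E'
from h import *
import sys
np.set_printoptions(precision=3,suppress=True)
c=np.array([.5966,.1568])
for f in sys.argv[1:]:
    n="scene" if f[0]=="s" else "top"
    im=cv2.imread(f"pics/{f}.png").astype(int); k=[]; dk=[]
    for y in range(225,275):
        for x in range(240,310):
            p=atz(n,(x,y),.009); d=p[:2]-c; r=np.hypot(*d); a=np.degrees(np.arctan2(d[1],d[0]))
            rel=(a-14.5-180+180)%360-180  # angle from tester -x, + = anticlockwise
            if .046<r<.066 and abs(rel)<75:
                b,g,rd=im[y,x]; k.append([rd-b,rel,r,x,y]); dk.append([rd+g+b,rel,r])
    k=np.array(k); s=k[k[:,0]>25]; 
    if len(s): w=s[:,0]-25; print(f,"brass n",len(s),"cl.angle",-np.average(s[:,1],weights=w),"r",np.average(s[:,2],weights=w),"xy",np.average(s[:,3:],axis=0,weights=w))
    else: print(f,"max",k[:,0].max())
    if f in("s0","t0","s5","s6"):
        dk=np.array(dk); dk=dk[(dk[:,2]>.051)]
        for lo in range(-70,70,5):
            q=dk[(-dk[:,1]>=lo)&(-dk[:,1]<lo+5)]
            if len(q): print((lo,int(q[:,0].min()),round(q[q[:,0].argmin(),2]*1e3)),end=" ")
        print()
E
python3 m.py s0 s2 s5 s6 t0; python3 -c "
from h import *
save('top','t6.png');print(arm.landmark_of('scene','test_contact')[:2])"; python3 m.py t6
```

```text
s0 brass n 3 cl.angle 52.32859146825014 r 0.05458692789740036 xy [266. 234.]
(-70, 662, 51) (-65, 676, 53) (-60, 672, 52) (-55, 681, 54) (-50, 674, 53) (-45, 670, 53) (-40, 672, 52) (-35, 673, 53) (-30, 681, 54) (-25, 648, 55) (-20, 600, 51) (-15, 667, 53) (-10, 576, 62) (-5, 540, 60) (0, 556, 62) (5, 551, 60) (10, 520, 59) (15, 525, 61) (20, 594, 55) (25, 673, 56) (30, 685, 53) (35, 667, 52) (40, 605, 52) (45, 543, 52) (50, 586, 52) (55, 640, 53) (60, 546, 51) (65, 572, 52) 
s2 brass n 4 cl.angle -18.254624438405667 r 0.051800203620908335 xy [279.517 246.069]
s5 brass n 4 cl.angle -18.15339921717035 r 0.05169468299128583 xy [279.5   246.036]
(-70, 380, 51) (-65, 385, 53) (-60, 388, 52) (-55, 386, 54) (-50, 385, 53) (-45, 390, 53) (-40, 454, 52) (-35, 581, 53) (-30, 645, 54) (-25, 603, 59) (-20, 571, 51) (-15, 634, 53) (-10, 547, 57) (-5, 517, 60) (0, 520, 60) (5, 517, 60) (10, 491, 59) (15, 495, 61) (20, 530, 51) (25, 540, 52) (30, 495, 66) (35, 420, 52) (40, 383, 52) (45, 385, 52) (50, 409, 65) (55, 394, 65) (60, 361, 51) (65, 344, 52) 
s6 max 25.0
(-70, 383, 51) (-65, 382, 54) (-6
[... 546 characters left out ...]
) (-15, 603, 66) (-10, 527, 51) (-5, 479, 61) (0, 491, 60) (5, 502, 62) (10, 511, 62) (15, 490, 59) (20, 547, 57) (25, 647, 65) (30, 648, 52) (35, 645, 54) (40, 564, 57) (45, 522, 52) (50, 576, 54) (55, 629, 51) (60, 635, 52) (65, 545, 66) 
t6 brass n 93 cl.angle -10.054817567965591 r 0.05580242649121242 xy [271.578 262.886]Traceback (most recent call last):
  File "<string>", line 3, in <module>
    save('top','t6.png');print(arm.landmark_of('scene','test_contact')[:2])
                               ~~~~~~~~~~~~~~~^^^^^^^^^^^^^^^^^^^^^^^^
ValueError: it knows: accent_circ_a, accent_circ_u, accent_hook_a, blanking_plug, lamp_tester, led_module, parts_tray, sign_lamp, socket_mouth, tray_free
```

```bash
sed -i 's/>25\]/>12]/; s/-25; print/-12; print/' m.py; python3 m.py s6 s5 | grep brass
```

```text
s6 brass n 9 cl.angle 11.283876589395833 r 0.052060470645129295 xy [270.982 242.357]
s5 brass n 10 cl.angle -18.472272911097143 r 0.05152632081849639 xy [279.639 246.016]
```

>>> {"method": "arm_command", "body": {
  "targets": [
    [1,[0,0,0],[0,0,0]],
    [1,[0,0,0],[0,0,0]],
    [1,[0,0,0],[0,0,0]],
    [1,[0,0,0],[0,0,0]],
    [1,[0,0,0],[0,0,0]],
    [1,[0,0,0],[0,0,0]],
    [1,[0,0,0],[0,0,0]],
    [1,[0,0,0],[0,0,0]]
  ]
}}

```text
t: 26.1
tcp_pos: [0.5976, 0.1561, 0.0427]
tool_rot: [0.477, 3.104, -0.001]
wrist_force: [-1.9, -1.3, 7.5]
grip_width: 0.0426
```

```bash
python3 v.py 7; python3 m.py s7|grep brass; python3 -c "
import cv2,numpy as np
i=cv2.imread('pics/s7.png');a=cv2.resize(i[205:265,250:315],(400,400),interpolation=2);b=cv2.resize(i[200:410,250:460],(400,400),interpolation=2)
cv2.imwrite('pics/fin.png',np.hstack([a,b]))"
```

```text
pos [0.5976 0.1561 0.0427] yaw 72.51336507121614 dyaw -3.0133650712161426 q6 -1.1365905578772295 q1 0.12849409984493323 F [-1.8553 -1.3363  7.5239] M [-0.5183  0.4984  0.1294] w 0.04257139980779871
[1, [0.15, 0.04, 0.07], [-0.0, 0.002, 0.053]]
s7 brass n 9 cl.angle 11.313328251610436 r 0.05199915237418561 xy [271.    242.345]
```

View pics/fin.png

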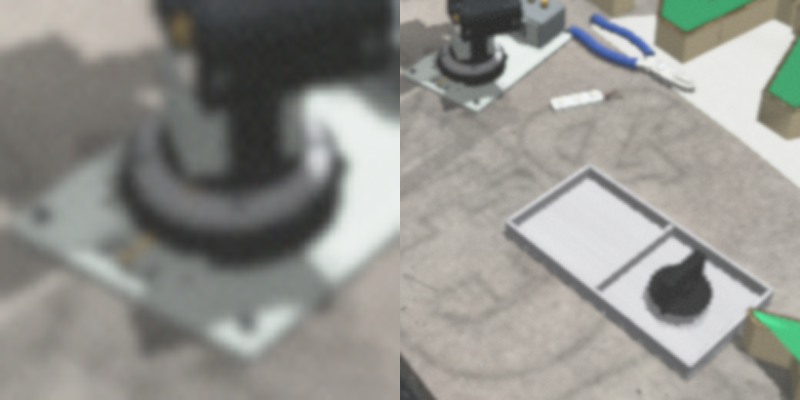

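>>> {"method": "arm_command", "body": {
  "targets": [
    [1,[0,0,0.1],[0,0,0]],
    [1,[0,0,0.1],[0,0,0]],
    [1,[0,0,0.1],[0,0,0]],
    [1,[0,0,0],[0,0,0]],
    [1,[0,0,0],[0,0,0]],
    [1,[0,0,0],[0,0,0]],
    [1,[0,0,0],[0,0,0]],
    [1,[0,0,0],[0,0,0]]
  ]
}}

```text
t: 27.15
tcp_pos: [0.5986, 0.1567, 0.0419]
tool_rot: [0.477, 3.102, 0.001]
wrist_force: [-5.1, -0.0, 17.5]
grip_width: 0.0425
```

```bash
python3 v.py 8; python3 m.py s8|grep brass; python3 - <<'E'
from h import *
for z in(.03,.0315):
    d=atz("scene",(281,233.5),z)[:2]-[.5966,.1568]; print(z,np.hypot(*d),np.degrees(np.arctan2(d[1],d[0]))-14.5)
for f in("s7","s8"):
    im=cv2.imread(f"pics/{f}.png").astype(int)[229:238,276:288]; print(im[:,:,2]-im[:,:,0])
E
```

```text
pos [0.5986 0.1567 0.0419] yaw 72.51582050012517 dyaw -3.015820500125173 q6 -1.1364774404720175 q1 0.12887522263765508 F [-5.0885 -0.006  17.452 ] M [-0.5338  1.0319  0.0336] w 0.042489921563316935
[1, [0.23, -0.04, -0.01], [0.001, 0.003, 0.053]]
s8 brass n 12 cl.angle 12.026392431569791 r 0.05346291153057913 xy [270.359 242.453]
0.03 0.029490765361838613 -170.9006325176683
0.0315 0.031175830142048885 -168.79869656032236
[[-1 -1  0 -1 -1 -2 -1 -3 -1 -1  0  0]
 [-1 -1 -1 -1 -4  0  0  0 -2 -1 -1 -1]
 [-2 -1 -1  1  0 -2  1  0  0  0 -1  0]
 [-2 -1  0  3  7  7  3  1  1  1  1 -1]
 [-3 -2 -1  4  7  9  5  3 -1  0 -1 -2]
 [-2 -2  1  2  3  4  2  0  0  0  0 -1]
 [-2 -2 -1 -2  0  0  0  0 -1 -1 -2 -2]
 [-1 -1 -1 -1 -1 -1 -2 -1 -3 -2 -2 -3]
 [ 0 -1 -1  0 -2 -1 -3 -2 -2 -2 -3 -2]]
[[-1 -1  0  0  0 -1 -1 -3 -1  0 -1  2]
 [-2 -1 -1  0 -2  0 -2 -1 -2  0  1 -1]
 [-2 -1  0  0  4  2  0  0 -1  0  0 -2]
 [-1 -1  0  4 11 12  7  4  0  0  2  1]
 [-1 -2  0  6 15 16  9  5  0  1 -1 -1]
 [-1 -2 -2  1  6  8  3  1 -2 -1 -2  0]
 [-2 -3 -2 -1  0  0 -1 -2 -2 -1 -2 -2]
 [-1 -1 -1 -2 -2 -2 -2 -3 -2 -3 -2 -2]
 [ 1 -1 -1 -1 -2 -2 -2 -2 -2 -3 -1 -2]]
```

>>> {"method": "arm_command", "body": {
  "targets": [
    [1,[0,0,-0.1],[0,0,0]],
    [1,[0.1,0.02,-0.1],[0,0,0]],
    [1,[0.1,0.02,0],[0,0,0]],
    [1,[0,0,0],[0,0,0]],
    [1,[0,0,0],[0,0,0]],
    [1,[0,0,0],[0,0,0]],
    [1,[0,0,0],[0,0,0]],
    [1,[0,0,0],[0,0,0]]
  ]
}}

```text
t: 28.2
tcp_pos: [0.5972, 0.1569, 0.0422]
tool_rot: [0.477, 3.101, -0.0]
wrist_force: [1.6, -1.9, 7.2]
grip_width: 0.0421
```

```bash
python3 v.py 9; python3 m.py s9|grep brass; python3 - <<'E'
from h import *
for f in("s9",):
    im=cv2.imread(f"pics/{f}.png").astype(int)[231:236,276:288]; print(im[:,:,2]-im[:,:,0])
E
```

```text
pos [0.5972 0.1569 0.0422] yaw 72.50124982026202 dyaw -3.001249820262018 q6 -1.1346446764094806 q1 0.12999271884913516 F [ 1.6457 -1.9081  7.2102] M [-0.6907 -0.1412  0.1686] w 0.04213558519432599
[1, [0.09, -0.01, 0.02], [0.001, 0.004, 0.052]]
s9 brass n 8 cl.angle 11.697022314259057 r 0.05031618062859906 xy [271.464 242.   ]
[[-2  0 -1  1  1 -1 -1 -1  0 -1  1 -1]
 [-2 -1  0  2  4  5  3  1 -1  0  2  0]
 [-2 -1 -1  2  5  7  4  2  0  0 -1  1]
 [-2 -1 -2  0  2  3  2  1 -2 -1 -2  1]
 [-2 -1 -2 -1 -1  0  0 -2 -1 -2 -2 -2]]
```

```bash
python3 -c "
from h import *
print(arm.sign_off())"
```

```text
the job is handed in; nothing more can be done
None
```

I handed the job in at about 28 s. The plug is in the tray, and the lamp is in the socket, held by the gripper with the pointer between the two long marks.

- **Plug:** I turned it about 78° anticlockwise past its click and lifted it straight out. It stands upright in the empty compartment, within 1–2 mm of the outline I projected there.
- **Lamp:** It went in lugs down and rests on the flange. The last reading put the TCP at 42.2 mm, where about 42 mm was expected, with 7 N on the wrist. I turned it clockwise until the pointer read about 0.52 rad; the test marks are at 0.27 and 0.69. It did not click, and the pointer held for over 1 s before hand-in.

**Odd readings:**
- **Grip width:** The gripper read 42 mm on the 38 mm lamp body, so the lamp probably sits a few degrees skewed in the jaws. I set the turn from the pointer, not from the commanded angle.
- **Brass speck:** A faint brass speck still shows at the edge of the −x slot. I take it to be the lamp sitting 1–2 mm off centre within the bore's play, because it faded when I centred the lamp. The force readings agreed with the shoulder being seated.

The last picture I viewed, taken before the final 1–2 mm adjustments, showed the plug, tray, LED module and pliers where they were. I did not check the accents separately.

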